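Set the strap-length stop into its notch

ROBOT

A 7-joint arm with a two-finger parallel gripper is mounted at the origin on the work surface. World frame = base frame: x ahead of the robot, y to its left, z up, the work surface at z = 0. Lengths are in mm, angles in rad, forces in N, time in s.
With the tool pointing down it reaches from about 400 to 875 mm from the base axis. Payload 4.4 kg.
Tool frame: the origin (TCP) lies at the very end of the fingers, on their centre line; the grasp point (between the pads) lies 19 mm behind it; z points along the fingers, y is the line along which they close (so a half turn about z gives the same grasp; the last joint's range is limited). The gripper opens to 85 mm and grips with 20 to 120 N. Pads are 22 mm wide; open, the fingers measure 114 mm over their backs; the gripper's body (76 mm by 85 mm) begins 54 mm behind the grasp point. The pads swing forward as they close: fully open they stand 13 mm farther back than shut.
Start: joints at [-1.347, 0.628, 0.038, 1.517, -0.027, 0.996, -0.02], TCP at [185.72, 622.917, 231.313] pointing down, gripper open.
Joint ranges: [-3.06, 3.06], [-0.37, 2.12], [-1.25, 1.32], [0.18, 2.47], [-1.1, 4.24], [0.23, 1.98], [-2.94, 2.94]. Speed limits (rad/s): [2.57, 2.57, 3.14, 3.14, 3.14, 3.14, 3.14].

INTERFACE

Orientations are given as [roll, pitch, yaw] about the fixed x, y, z axes, in that order (R = Rz(yaw) Ry(pitch) Rx(roll)).
In Python, from cell import monitor, viewer, workorder gives the robot as it stands.
- The arm moves only by the tool arm_command, never from a script. Its argument "series" is one flat list of numbers, 5 for each row, row after row: the opening in per cent of the stroke, from 0 (shut) to 100 (fully open), then the shift along the tool's x, y, z in cm, then the turn about the tool's z in degrees. In form: [claw, x, y, z, roll, claw, x, y, z, roll, ...]. A call has exactly 5 rows; each row is the pose to reach, as a shift and turn from the pose commanded when the call began, along the tool's axes at that moment; what a row does not reach only later rows make up. A row lasts 1/12 s, in which the tool goes at most 41.7 mm and 7.16 degrees, less where a joint would pass 70% of its speed; a pose out of reach is approached as far as the arm can. A call with a gripper value outside its range is refused whole. The fingers move at their own pace and stop on an object; the grip force is fixed at half the most. Time passes only in rows, so rows that repeat a pose let the fingers close, or fill a call up. It gives the time, the measured TCP pose, the force, the opening and the grip force at its end, in the units of the state.
- monitor.read_state(): the state, without advancing time (a new reading comes with each control period).
- viewer.get_image(name): name is "scene" or "top" or "wrist"; returns (picture, depth): 384x512x3 uint8, red, green, blue; 384x512 float32, mm along the optical axis (not along the pixel's ray), 0 where there is no reading.
- viewer.camera_model(name): a dict with "mtx" (3x3 intrinsics, pixels), "R" (3x3) and "t" (3): a world point X has camera coordinates R X + t. Camera axes: x right, y down, z forward; pixel columns grow to the right and rows downward; lengths in mm; the calibration is good to about 2 mm. A picture is of the moment at which its call begins: read the wrist's pose just before it. camera_model takes no time and is no camera call; for the wrist camera it gives the pose at the moment of the call.
- workorder.finish_job(): hands the job in; it is judged then, once.
The state is a dict: "clock": time; "qpos": joint angles; "qd": joint speeds; "tau": joint torques, N m; "eef_pos": TCP position; "tool_rot": TCP orientation; "force": force on the tool from outside, world axes, zero at the start; "torque": the same for the moment, N m; "width": finger opening in mm; "gripper_force": force on a finger pad.
Only numpy, scipy, OpenCV 4.12 (cv2) and the standard library are available. Lean on these libraries where they do the work, as an engineer would, in place of code of your own. Each camera call takes 0.05 s, during which the arm holds its last target. There are 200 camera calls.

TASK

On the leather bench, push the sliding length stop along its rail with your fingertips until its spring pin rides over the keeper's ramp and clicks down into the notch, then move clear. Push gently and do not force it on past the notch. Do not pinch the stop between the fingers, leave its pin knob alone, and leave the jar, the wooden burnisher and the hammer where they are.

Things in the scene. Friction and masses are not known exactly. Their poses are not given: they have to be found in the camera images.
- rail: Fixed aluminium rail on the bench, 440 mm long, 40 mm wide, top 25 mm above the bench; low dark blocks (64 mm across, 30 mm high, 12 mm thick) close its ends. Origin: middle of the rail at bench height. Its y axis runs along the rail (robot's left at yaw 0), x across it, away from the robot, z up. Turned by up to 17 degrees.
- stop (a joint): Position (m) of the stop along the rail, 0 at the rail's origin, -0.17 to 0.17, growing along the rail's +y. It starts on the keeper's -y side: push it towards +y. The stop is an aluminium carriage astride the rail: two upright plates joined by a deck (top 56 mm above the bench). About 2 N of sliding friction; it stays where left and cannot lift off or turn.
- stop_mark (a point): Centre of the stop in plan, on the rail's centre line, 25 mm above the bench. When the stop is seated it coincides with keeper_notch. A small dark rib on the deck's far (+x) edge marks this centre.
- push_plate: The stop's upright plate on its -y side, the one to push: 120 mm across the rail, 8 mm thick along it, from 10 to 76 mm above the bench. Origin: centre of its lower edge, 24 mm to the -y side of stop_mark and 15 mm to the -x side of the rail's centre line; the face to push is 28 mm to the -y side of stop_mark. Axes as the rail's.
- butt_plate: The like plate on the stop's +y side (the face that strap ends butt against); its outer face is 28 mm to the +y side of stop_mark. Origin: centre of its lower edge. Not to be squeezed together with push_plate.
- pin (a joint): Height (m) of the stop's spring pin, which has a small roller at its foot: 0 (down) while it runs over the bare rail, about 0.0065 on the keeper's first crest, about 0.001 to 0.002 when dropped into the notch. A spring pushes it down.
- pin_knob: Black round knob on top of the spring pin, 22 mm across and 18 mm high, in the middle of the stop; its underside (origin) is 61 mm above the bench when the pin is down. Not to be touched.
- keeper: Dark steel saddle fixed over the rail, 40 mm long; the stop passes over it. Origin: bench height, below the notch; axes as the rail's. Along +y from the notch: entry ramp begins at -20 mm, 7 mm high crest at -8.5 to -6 mm, V notch at 0, then a steeper ramp with a 12 mm high crest at +8 mm. A 45 mm tall dark index post stands 71 mm to the +x side of the notch.
- keeper_notch (a point): The keeper's notch, on the rail's centre line 25 mm above the bench. The push takes about 2 N on bare rail and 6 to 8 N up the entry ramp, from where stop_mark is 20 mm short of here, 2 N on the crest; then it dips to none as the pin's spring draws the stop the last 6 mm into the notch and centres it. Only about 15 N would force it on over the far ramp.
- jar_center (a point): Bystander: standing glass jar with a lid, 58 mm diameter, 85 mm high; this point is half-way up. On the robot's side of the rail.
- burnisher_center (a point): Bystander: standing turned wooden burnisher, 38 mm diameter, 85 mm high; this point is half-way up. On the robot's side of the rail.
- hammer_grip (a point): Bystander: small hammer with a wooden handle, 240 mm long, lying on the bench on the far side of the rail; this point is on its handle.
Things that resemble listed ones, but are neither listed nor needed, are in the scene too. Leave any blue, purple or red look-alike of the keeper alone.

How it is judged (in metres and radians):
At the end, for the whole second after the job is handed in: The stop rests with its centre within 3 mm of the keeper's notch along the rail, its spring pin dropped into the notch (pin below 3.5 mm), not moving and not touched (y of stop_mark in the frame of keeper_notch between -0.003 and 0.003 m and value of joint pin below 0.0035 m and velocity of joint stop between -0.005 and 0.005 m/s).
It fails at once if the stop is forced past the notch (more than 12 mm beyond it) (y of stop_mark in the frame of keeper_notch above 0.012 m).
It fails at once if the stop is pinched: fingers press on both of its plates at once (contact force between the fingers and push_plate above 1 N and contact force between the fingers and butt_plate above 1 N).
It fails at once if the pin knob is touched (more than 0.5 N) or lifted more than 15 mm (contact force between any of the fingers, the arm and pin_knob above 0.5 N or value of joint pin above 0.015 m).
It fails at once if the stop is pushed roughly (more than 40 N) (contact force between any of the fingers, the arm and push_plate above 40 N).
It fails at once if the jar, burnisher or hammer is moved by more than 20 mm or lifted (distance of any of jar_center, burnisher_center, hammer_grip from where it was at the start of the episode above 0.02 m).
It also fails if it takes over 58 s, if anything falls off the work surface, if the arm or the gripper's body presses on something with over 40 N, if the wrist force passes 120 N, or if a joint passes its speed limit or range.

## Working session

There is one attempt and no reset: what is moved stays moved. The work goes in short steps, Python scripts to look and compute and a tool call to move; the robot and the scene stay as the last step left them, time stands still between calls to the robot, and variables do not carry over. Pictures are saved under pics/ and viewed, at most 10 in all, crops included, and the job is handed in when it is done.

Besides the shell and the picture viewer there is one more tool, called after "Request:" by a JSON object that holds its "op" and its "data". arm_command: Moves the arm, as the interface text tells. Its arguments: {"type":"object","properties":{"series":{"type":"array","items":{"type":"number"}}},"required":["series"]}

```bash
mkdir -p pics; cat > h.py <<'E'
import numpy as np, cv2
from cell import monitor, viewer, workorder
def grab(n):
    m=viewer.camera_model(n); im,d=viewer.get_image(n); return m,im,d
def save(im,f): cv2.imwrite('pics/'+f,cv2.cvtColor(im,cv2.COLOR_RGB2BGR))
def pts(m,d):
    v,u=np.mgrid[:d.shape[0],:d.shape[1]]
    r=np.stack([u,v,np.ones_like(u)],-1)@np.linalg.inv(m['mtx']).T
    return (r*d[...,None]-m['t'])@m['R']
E
python3 - <<'E'
from h import *
print(monitor.read_state())
for n in('top','scene'):
    m,im,d=grab(n); save(im,n+'1.png'); np.savez(n+'1.npz',im=im,d=d,**m)
E
```

```text
{'clock': 0.0, 'qpos': array([-1.34680544,  0.62936572,  0.03842947,  1.5183686 , -0.02701974,
        0.99629081, -0.02001156]), 'qd': array([-1.11262758e-03, -4.62421490e-04,  7.86761432e-04, -5.01033626e-05,
       -7.90537361e-04,  1.27639707e-03, -7.16533747e-04]), 'tau': array([-1.00498615e-03, -5.63392925e+01,  1.22600745e+00, -1.93447459e+01,
        1.10535248e-02,  1.05641133e-02,  1.24729138e-05]), 'eef_pos': array([185.5197876 , 622.30999895, 230.37596401]), 'tool_rot': array([-3.13967757e+00,  2.45412010e-06,  2.85178955e+00]), 'force': array([0.49636137, 0.25222278, 1.13921334]), 'torque': array([-0.00873647, -0.05906344, -0.02077131]), 'gripper_force': 0.0, 'width': 85.47869411200607}
```

View pics/top1.png

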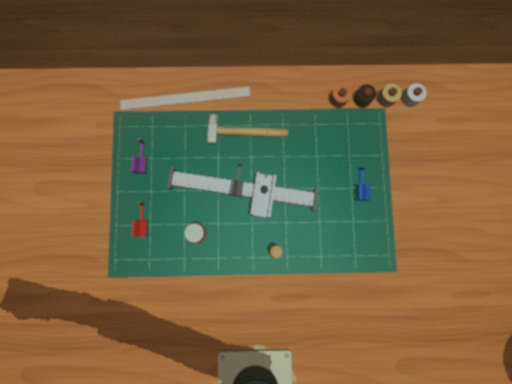

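View pics/scene1.png

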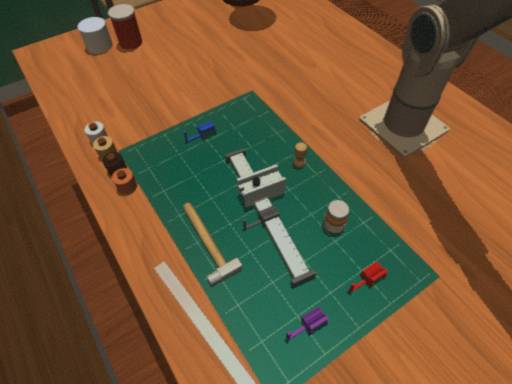

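Top view: the rail runs from (170,179) to (316,199). The stop is at (263,195), the black keeper at (237,187) with its post at (240,165). The jar is at (194,233), the burnisher at (276,251) and the hammer lies beyond the rail. Next I measure the rail line, the keeper and the plate tops.

```bash
python3 - <<'E'
from h import *
z=np.load('top1.npz'); P=pts(z,z['d']); im=z['im'].astype(int)
v,u=np.mgrid[:384,:512]
roi=(u>160)&(u<325)&(v>155)&(v<225)
Z=P[...,2]; mx=im.max(-1); mn=im.min(-1)
white=roi&(mn>120)&((mx-mn)<50)
rail=white&(Z>15)&(Z<35)&((u<228)|(u>280))
q=P[rail][:,:2]; vx,vy,x0,y0=cv2.fitLine(q.astype(np.float32),cv2.DIST_HUBER,0,.01,.01).ravel()
if vy<0: vx,vy=-vx,-vy
yaw=np.arctan2(-vx,vy); e=np.array([vx,vy]); n=np.array([vy,-vx])
print('yaw',yaw,np.degrees(yaw),'line',x0,y0,rail.sum(), 'z',np.median(Z[rail]))
L=lambda p:np.c_[(p-[x0,y0])@n,(p-[x0,y0])@e]
lr=L(q);print('rail x,y range',np.percentile(lr,[1,99],axis=0))
dark=roi&(mx<70)
ls=L(P[...,:2].reshape(-1,2)).reshape(384,512,2)
nl,lab=cv2.connectedComponents(dark.astype(np.uint8))
for i in range(1,nl):
    k=lab==i
    if k.sum()>8: print(i,k.sum(),'loc lo',ls[k].min(0),'hi',ls[k].max(0),'z',np.percentile(Z[k],[5,50,95]),'px',u[k].mean(),v[k].mean())
for lo,hi in((50,62),(68,90)):
    k=roi&(Z>lo)&(Z<hi); print('layer',lo,k.sum(),ls[k].min(0),ls[k].max(0),np.median(Z[k]))
k=roi&(Z>66)&(Z<84)
h,b=np.histogram(ls[k][:,1],bins=np.arange(-80,40,3.));print([(x,y) for x,y in zip(b,h) if y])
for nme,(a,b_) in dict(jar=(194,233),burn=(276,251)).items(): print(nme,P[b_,a])
print('origin',x0,y0,'e',e,'n',n)
E
```

```text
yaw -0.1655043 -9.4826975 line 562.2854 45.025745 1198 z 25.525804699106757
rail x,y range [[ -19.27150254 -227.00447337]
 [  19.6621633   186.42683604]]
4 16 loc lo [ -6.63995058 -84.69773133] hi [  4.61845513 -75.64012976] z [78.08455605 80.24511207 82.69458029] px 263.5 189.0
layer 50 548 [-123.21861981 -107.43818872] [ 45.81082276 101.5050001 ] 56.45366676367362
layer 68 308 [-127.63254566 -109.53702072] [ 45.46603615 105.20390615] 76.83596434536963
[(np.float64(-80.0), np.int64(8)), (np.float64(-77.0), np.int64(7)), (np.float64(-74.0), np.int64(4)), (np.float64(-62.0), np.int64(38)), (np.float64(-59.0), np.int64(48)), (np.float64(-56.0), np.int64(37))]
jar [428.96625626 158.40779007  86.72387558]
burn [376.6108771  -63.78764036  83.72432966]
origin 562.2854 45.025745 e [0.16474976 0.9863354 ] n [ 0.9863354  -0.16474976]
```

```bash
python3 - <<'E'
from h import *
z=np.load('top1.npz'); P=pts(z,z['d']); im=z['im'].astype(int)
v,u=np.mgrid[:384,:512]
o=np.array([562.2854,45.0257]);e=np.array([.16475,.98634]);n=np.array([.98634,-.16475])
ls=np.stack([(P[...,:2]-o)@n,(P[...,:2]-o)@e],-1); Z=P[...,2]
mx=im.max(-1); g=mx-im.min(-1)
print(mx[180:196,228:250])
k=(u>225)&(u<250)&(v>155)&(v<205)&(g<35)&(mx<105)
for nm,s in (('saddle',k&(abs(ls[...,0])<30)),('post',k&(ls[...,0]>55)&(Z>35))):
    print(nm,s.sum(),np.percentile(ls[s],[2,50,98],axis=0).round(1).tolist(),np.percentile(Z[s],[5,50,95]))
for a in range(-20,21,8):
    s=(abs(ls[...,0]-a)<4)&(ls[...,1]>-40)&(ls[...,1]<40)
    i=np.argsort(ls[s][:,1]); print(a,[(round(float(y)),round(float(zz)),int(c)) for y,zz,c in zip(ls[s][i,1],Z[s][i],mx[s][i])][::2])
E
```

```text
[[161 160 149 121 106  98  84  81  82  85  89  97 100 100 103 109 112 116
  114 116 113 115]
 [175 174 161 131 107  94  84  74  77  78  84  95  95  93  96 112 125 124
  121 117 115 115]
 [178 174 162 131 104  93  82  70  73  74  85  91  91  88 101 126 146 148
  141 137 132 134]
 [177 173 157 125 103  92  81  75  74  80  87  92  91  91 105 140 164 168
  169 163 165 161]
 [177 173 152 121 102  91  78  74  74  78  86  92  91  92 112 146 169 173
  176 176 174 176]
 [176 168 147 117  99  89  76  72  73  80  88  88  90  96 118 152 172 176
  178 176 179 178]
 [177 165 140 113  96  84  74  71  77  83  93  93  92  95 126 154 174 177
  177 177 177 178]
 [175 163 133 108  97  82  77  74  74  83  93  95  92 100 132 163 177 177
  178 177 178 176]
 [176 161 130 102  91  80  74  74  75  86  91  90  93 101 138 167 176 175
  178 177 177 177]
 [172 153 124 102  91  77  71  75  77  84  93  92  92 105 139 168 176 178
  176 177 177 179]
 [163 140 115  99  90  78  74  74  76  84  95  94  90 102 137 167 177 177
  176 176 177 176]
 [159 136 107 100  90  78  73  75  77  84  92  92  90 102 137 167 177 178
  1
[... 3226 characters left out ...]
2, 86), (-5, 29, 85), (-2, 27, 80), (0, 26, 74), (1, 27, 73), (4, 29, 75), (6, 32, 81), (7, 36, 84), (9, 38, 93), (12, 36, 103), (13, 37, 107), (15, 41, 131), (18, 27, 157), (19, 28, 161), (22, 24, 174), (24, 28, 178), (25, 24, 175), (28, 24, 178), (30, 28, 177), (33, 27, 178), (36, 25, 177), (37, 26, 175)]
20 [(-40, 25, 163), (-34, 27, 165), (-30, 21, 137), (-28, 23, 141), (-25, 25, 148), (-22, 24, 146), (-18, 23, 112), (-16, 29, 96), (-13, 28, 88), (-12, 30, 100), (-9, 30, 100), (-7, 34, 97), (-4, 29, 89), (-1, 27, 85), (2, 24, 82), (5, 35, 81), (8, 36, 84), (10, 38, 98), (13, 39, 106), (14, 38, 104), (16, 41, 109), (20, 27, 122), (26, 26, 161), (29, 22, 137), (32, 26, 144), (35, 23, 152)]
```

Request:
{"op": "arm_command", "data": {"series": [0,-2.6,-2.9,0,7,0,-5.2,-5.8,0,14,0,-7.8,-8.7,0,21,0,-10.4,-11.6,0,28,0,-13,-14.5,0,35]}}

```text
clock: 0.52
eef_pos: [269.2, 444.8, 231.0]
tool_rot: [-3.141, 0.0, 2.235]
force: [1.6, -0.2, -0.4]
width: 25.5
gripper_force: 0.0
```

```bash
cat >> h.py <<'E'
O=np.array([562.3,45.0]);EE=np.array([.16475,.98634]);NN=np.array([.98634,-.16475])
from scipy.spatial.transform import Rotation as Ro
def need(lx,ly,z):
    s=monitor.read_state(); R=Ro.from_euler('xyz',s['tool_rot']); p=s['eef_pos']
    t=np.r_[O+EE*ly+NN*lx,z]; d=R.inv().apply(t-p)/10
    a=(np.degrees(np.arctan2(EE[1],EE[0])-s['tool_rot'][2])+180)%360-180
    l=[(p[:2]-O)@NN,(p[:2]-O)@EE,p[2]]
    print('clock',s['clock'],'local',np.round(l,1),'need cm',d.round(2),'turn',round(-a,1),'F',s['force'].round(1),'Fpush',round(s['force'][:2]@EE,1),'w',s['width'])
E
python3 -c "
from h import *
need(-5,-150,230)"
```

```text
clock 0.5167 local [-355.  346.  231.] need cm [-59.3  -12.97   0.12] turn 47.5 F [ 1.6 -0.2 -0.4] Fpush 0.0 w 25.523961501715306
```

Request:
{"op": "arm_command", "data": {"series": [0,-3.9,-0.9,0,7,0,-7.8,-1.7,0,14,0,-11.7,-2.6,0,21,0,-15.6,-3.4,0,28,0,-19.5,-4.3,0,35]}}

```text
clock: 0.93
eef_pos: [356.6, 265.5, 231.3]
tool_rot: [-3.142, -0.0, 1.624]
force: [1.7, 1.1, -0.3]
width: 0.5
gripper_force: 0.0
```

```bash
python3 -c "
from h import *
need(-5,-150,230)"
```

```text
clock 0.9333 local [-239.2  183.6  231.3] need cm [-37.66  15.61   0.12] turn 12.6 F [ 1.7  1.1 -0.3] Fpush 1.4 w 0.47821601208686904
```

Request:
{"op": "arm_command", "data": {"series": [0,-3.7,1.5,0,5,0,-7.4,3.1,0,10,0,-11.1,4.6,0,12.6,0,-14.8,6.1,0,12.6,0,-18.5,7.7,0,12.6]}}

```text
clock: 1.35
eef_pos: [444.1, 85.5, 231.2]
tool_rot: [-3.141, -0.0, 1.41]
force: [1.4, 1.1, -0.8]
width: 0.3
gripper_force: 0.0
```

```bash
python3 -c "
from h import *
need(-5,-150,160)"
```

```text
clock 1.35 local [-123.2   20.5  231.2] need cm [-17.11  11.74   7.11] turn 0.3 F [ 1.4  1.1 -0.8] Fpush 1.3 w 0.25323799283875525
```

Request:
{"op": "arm_command", "data": {"series": [0,-3.4,2.3,0.5,0,0,-6.8,4.7,1.5,0,0,-10.2,7,3.0,0,0,-13.6,9.4,5,0,0,-17,11.7,7,0]}}

```text
clock: 1.77
eef_pos: [528.7, -91.7, 165.6]
tool_rot: [3.141, -0.0, 1.41]
force: [-0.8, 0.9, 0.3]
width: 0.4
gripper_force: 0.0
```

```bash
python3 - <<'E'
from h import *
need(-5,-150,42)
m,im,d=grab('wrist'); save(im,'w1.png'); np.savez('w1.npz',im=im,d=d,**m)
need(-5,-150,42)
E
```

```text
clock 1.7667 local [ -10.7 -140.3  165.6] need cm [-0.97  0.56 12.36] turn 0.3 F [-0.8  0.9  0.3] Fpush 0.8 w 0.4266083296763367
clock 1.8167 local [  -8.  -149.6  163. ] need cm [ 0.05  0.28 12.1 ] turn -0.2 F [ 5.1 -6.  -0.6] Fpush -5.0 w -0.4387781216205248
```

View pics/w1.png

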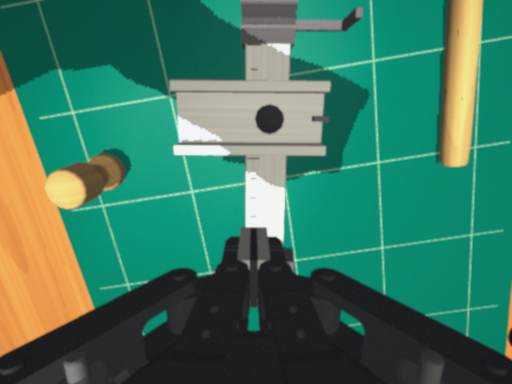

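The wrist view shows the push plate edge at row 150 (columns 174–326), the knob at (270,119) and the keeper at (270,28). The shut fingertips are at (253,235) over the rail, with a clear lane ahead. Now I lower them.

Request:
{"op": "arm_command", "data": {"series": [0,0,0.1,2.5,0,0,0,0.2,5.5,0,0,0,0.3,8.5,0,0,0,0.3,11,0,0,0,0.3,12,0]}}

```text
clock: 2.23
eef_pos: [528.5, -89.6, 43.2]
tool_rot: [-3.136, -0.0, 1.41]
force: [-0.8, 0.5, -0.3]
width: -0.3
gripper_force: 0.0
```

Request:
{"op": "arm_command", "data": {"series": [0,0,0,0,0,0,0,0,0,0,0,0,0,0,0,0,0,0,0,0,0,0,0,0,0]}}

```text
clock: 2.65
eef_pos: [531.9, -90.4, 47.8]
tool_rot: [3.139, -0.0, 1.41]
force: [0.1, -0.3, -0.0]
width: -0.2
gripper_force: 0.0
```

```bash
python3 - <<'E'
from h import *
need(-5,-122,42)
m,im,d=grab('wrist'); save(im,'w2.png'); np.savez('w2.npz',im=im,d=d,**m)
P=pts(m,d); ls=np.stack([(P[...,:2]-O)@NN,(P[...,:2]-O)@EE],-1); Z=P[...,2]
k=(Z>66)&(Z<82)&(abs(ls[...,1]+105)<14)&(ls[...,0]<45)&(ls[...,0]>-75)&((abs(ls[...,0]+5)>25))
print('push plate top',k.sum(),np.percentile(ls[k],[1,50,99],axis=0),np.median(Z[k]))
k=(Z>66)&(Z<82)&(abs(ls[...,1]+57)<14)&(abs(ls[...,0]+15)>35)
print('butt plate top',k.sum(),np.percentile(ls[k],[1,50,99],axis=0),np.median(Z[k]))
k=(Z>38)&(Z<50)&(abs(ls[...,0]-71)<12)&(abs(ls[...,1])<20)
print('post',k.sum(),np.percentile(ls[k],[1,50,99],axis=0) if k.any() else '')
E
```

```text
clock 2.65 local [  -7.7 -138.5   47.8] need cm [1.65 0.27 0.58] turn 0.3 F [ 0.1 -0.3 -0. ] Fpush -0.3 w -0.241614749961783
push plate top 4079 [[ -73.28912483 -108.21067767]
 [ -39.90087918 -103.04737561]
 [  44.15046534 -100.17275768]] 75.47648528312583
butt plate top 3390 [[-73.51868872 -60.52792443]
 [ 20.44912107 -56.7940383 ]
 [ 44.55498493 -52.70391218]] 75.61731584657605
post 0
```

View pics/w2.png

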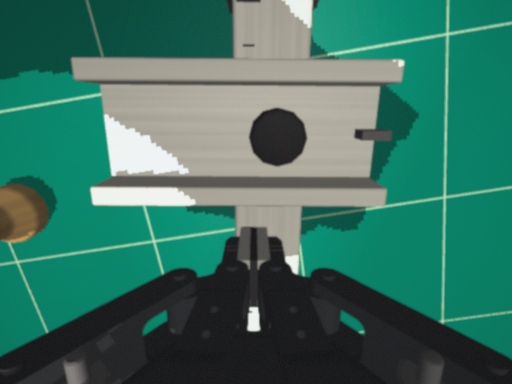

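The push plate's top edge is at row 195 (columns 93–385) and the fingertips at (253,235) are just short of it. The knob at (278,137) sits behind the plate. The face measures -108 mm along the rail, so the stop is at -80.5 and the notch is near 0. I'll start pushing slowly.

Request:
{"op": "arm_command", "data": {"series": [0,0.5,0,0.2,0,0,1.0,0,0.3,0,0,1.5,0,0.3,0,0,1.9,0,0.3,0,0,2.3,0,0.3,0]}}

```text
clock: 3.12
eef_pos: [534.5, -67.6, 43.3]
tool_rot: [-3.141, 0.001, 1.41]
force: [-1.0, -2.5, -0.7]
width: 0.3
gripper_force: 1.2
```

Request:
{"op": "arm_command", "data": {"series": [0,0.4,0,0,0,0,0.8,0,0,0,0,1.2,0,0,0,0,1.6,0,0,0,0,2.0,0,0,0]}}

```text
clock: 3.53
eef_pos: [537.8, -47.7, 43.3]
tool_rot: [-3.142, 0.0, 1.41]
force: [0.4, -2.4, -0.7]
width: -0.1
gripper_force: 1.2
```

```bash
cat >> h.py <<'E'
def look(f):
    need(-5,-39,44)
    m,im,d=grab('wrist'); save(im,f)
    P=pts(m,d); ls=np.stack([(P[...,:2]-O)@NN,(P[...,:2]-O)@EE],-1); Z=P[...,2]
    k=(Z>68)&(Z<82)&(ls[...,0]>-70)&(ls[...,0]<-35)&(ls[...,1]<60)&(ls[...,1]>-140)
    y=ls[k][:,1]; print('stop y',(np.percentile(y,1)+np.percentile(y,99))/2,'plates span',np.percentile(y,99)-np.percentile(y,1))
    need(-5,-39,44)
E
python3 -c "
from h import *
look('w3.png')"
```

```text
clock 3.5333 local [ -8.9 -95.5  43.3] need cm [ 5.65  0.41 -0.07] turn 0.3 F [ 0.4 -2.4 -0.7] Fpush -2.3 w -0.06949813026240037
stop y -56.24230907248232 plates span 55.31857177784342
clock 3.5833 local [ -8.9 -94.1  43.3] need cm [ 5.51  0.42 -0.07] turn 0.3 F [-0.4 -1.2 -0.9] Fpush -1.2 w 0.3403508431597466
```

Contact works as predicted: the force is about 2 N and the TCP is 39 mm behind stop_mark. I'll push on to just before the ramp.

Request:
{"op": "arm_command", "data": {"series": [0,0.5,0,0,0,0,1.0,0,0,0,0,1.5,0,0,0,0,2.0,0,0,0,0,2.5,0,0,0]}}

```text
clock: 4.0
eef_pos: [542.0, -22.7, 43.3]
tool_rot: [3.141, 0.0, 1.41]
force: [0.2, -2.2, -2.1]
width: 0.3
gripper_force: 1.2
```

Request:
{"op": "arm_command", "data": {"series": [0,0.1,0,0,0,0,0.3,0,0,0,0,0.5,0,0,0,0,0.7,0,0,0,0,0.9,0,0,0]}}

```text
clock: 4.42
eef_pos: [543.3, -14.4, 43.4]
tool_rot: [3.141, 0.0, 1.41]
force: [0.1, -2.0, -2.4]
width: -0.2
gripper_force: 1.1
```

```bash
python3 -c "
from h import *
look('w4.png')"
```

```text
clock 4.4167 local [ -8.9 -61.7  43.4] need cm [ 2.27  0.4  -0.06] turn 0.3 F [ 0.1 -2.  -2.4] Fpush -2.0 w -0.2090865189151631
stop y -22.493463615268144 plates span 55.28547809491412
clock 4.4667 local [ -8.9 -61.   43.4] need cm [ 2.2   0.41 -0.06] turn 0.3 F [ 0.5 -2.2 -1.3] Fpush -2.1 w 0.30166818675377205
```

Request:
{"op": "arm_command", "data": {"series": [0,0.1,0,0,0,0,0.3,0,0,0,0,0.4,0,0,0,0,0.6,0,0,0,0,0.7,0,0,0]}}

```text
clock: 4.88
eef_pos: [544.2, -9.1, 43.5]
tool_rot: [3.141, 0.002, 1.409]
force: [-1.1, -7.3, -1.5]
width: -0.1
gripper_force: 3.6
```

Request:
{"op": "arm_command", "data": {"series": [0,0.1,0,0,0,0,0.2,0,0,0,0,0.3,0,0,0,0,0.4,0,0,0,0,0.5,0,0,0]}}

```text
clock: 5.3
eef_pos: [544.8, -5.5, 43.5]
tool_rot: [3.141, 0.003, 1.408]
force: [-0.9, -8.7, -0.5]
width: -0.1
gripper_force: 4.3
```

```bash
python3 -c "
from h import *
look('w5.png')"
```

```text
clock 5.3 local [ -9.  -52.7  43.5] need cm [ 1.37  0.4  -0.06] turn 0.1 F [-0.9 -8.7 -0.5] Fpush -8.7 w -0.1326544779290725
stop y -13.693250861624461 plates span 55.57980896593081
clock 5.35 local [ -9.  -52.5  43.4] need cm [ 1.34  0.4  -0.06] turn 0.2 F [-0.6 -8.2 -1.3] Fpush -8.2 w 0.16010410894650587
```

Request:
{"op": "arm_command", "data": {"series": [0,0.1,0,0,0,0,0.2,0,0,0,0,0.3,0,0,0,0,0.4,0,0,0,0,0.4,0,0,0]}}

```text
clock: 5.77
eef_pos: [545.4, -1.4, 43.5]
tool_rot: [3.141, 0.003, 1.408]
force: [-1.0, -7.5, -1.3]
width: -0.1
gripper_force: 3.8
```

Request:
{"op": "arm_command", "data": {"series": [0,0.05,0,0,0,0,0.1,0,0,0,0,0.15,0,0,0,0,0.2,0,0,0,0,0.2,0,0,0]}}

```text
clock: 6.18
eef_pos: [546.3, 3.5, 43.4]
tool_rot: [3.141, -0.0, 1.41]
force: [0.1, -1.4, -0.1]
width: 0.0
gripper_force: 0.7
```

```bash
python3 -c "
from h import *
look('w6.png')"
```

```text
clock 6.1833 local [ -9.  -43.5  43.4] need cm [ 0.45  0.4  -0.06] turn 0.3 F [ 0.1 -1.4 -0.1] Fpush -1.4 w 0.01594782844121468
stop y -4.334727281591778 plates span 55.307624950052784
clock 6.2333 local [ -9.1 -43.   43.4] need cm [ 0.39  0.41 -0.06] turn 0.3 F [-0.2 -0.9 -0.1] Fpush -1.0 w -0.1862437969684084
```

The stop is still on the crest, with about 1.4 N of contact. I'll ease it 1 mm further.

Request:
{"op": "arm_command", "data": {"series": [0,0.05,0,0,0,0,0.1,0,0,0,0,0.1,0,0,0,0,0.1,0,0,0,0,0.1,0,0,0]}}

```text
clock: 6.65
eef_pos: [546.2, 4.9, 43.4]
tool_rot: [-3.141, -0.0, 1.411]
force: [-0.1, 0.2, 0.7]
width: -0.0
gripper_force: 0.0
```

```bash
python3 -c "
from h import *
look('w7.png')"
```

```text
clock 6.65 local [ -9.3 -42.2  43.4] need cm [ 0.32  0.43 -0.06] turn 0.3 F [-0.1  0.2  0.7] Fpush 0.2 w -0.00566183133735062
stop y 1.2587716457639484 plates span 55.17331429308804
clock 6.7 local [ -9.3 -42.4  43.4] need cm [ 0.34  0.43 -0.06] turn 0.3 F [ 0.  -0.7 -0.5] Fpush -0.7 w 0.16927087524362303
```

The stop jumped ahead of the fingers by about 4.5 mm to +1.3 and the contact force went to zero, so it clicked in. I'll back off and lift clear.

Request:
{"op": "arm_command", "data": {"series": [0,-1,0,0,0,0,-2.5,0,0,0,0,-4,0,0,0,0,-5,0,-1,0,0,-6,0,-3,0]}}

```text
clock: 7.12
eef_pos: [534.6, -56.3, 72.5]
tool_rot: [-3.137, 0.001, 1.408]
force: [0.1, 0.8, 0.8]
width: 0.2
gripper_force: 0.0
```

Request:
{"op": "arm_command", "data": {"series": [0,0,0,-3,0,0,0,0,-6,0,0,0,0,-9,0,0,0,0,-11,0,0,0,0,-12,0]}}

```text
clock: 7.53
eef_pos: [537.9, -55.9, 196.9]
tool_rot: [3.137, -0.001, 1.409]
force: [0.2, 0.5, -0.1]
width: 0.3
gripper_force: 0.0
```

Request:
{"op": "arm_command", "data": {"series": [0,0,0,0,0,0,0,0,0,0,0,0,0,0,0,0,0,0,0,0,0,0,0,0,0]}}

```text
clock: 7.95
eef_pos: [535.9, -54.8, 192.1]
tool_rot: [-3.139, 0.0, 1.41]
force: [0.8, -1.2, 0.3]
width: -0.2
gripper_force: 0.0
```

```bash
python3 - <<'E'
from h import *
need(-5,-100,160)
m,im,d=grab('wrist'); save(im,'w8.png')
P=pts(m,d); ls=np.stack([(P[...,:2]-O)@NN,(P[...,:2]-O)@EE],-1); Z=P[...,2]
k=(Z>68)&(Z<82)&(ls[...,0]>-70)&(ls[...,0]<-35)&(abs(ls[...,1])<60)
y=ls[k][:,1]; print('stop',(np.percentile(y,1)+np.percentile(y,99))/2)
k=(Z>38)&(Z<50)&(abs(ls[...,0]-71)<9)&(abs(ls[...,1])<20)
print('post',k.sum(),np.percentile(ls[k],[2,50,98],axis=0) if k.any() else '')
k=(im.max(-1)<60)&(abs(ls[...,0])<9)&(abs(ls[...,1])<9)
print('knob top z',np.percentile(Z[k],[25,50,75]))
E
```

```text
clock 7.95 local [  -9.6 -102.8  192.1] need cm [0.28 0.47 3.21] turn 0.3 F [ 0.8 -1.2  0.3] Fpush -1.1 w -0.18014917802034483
stop 0.6734369431938028
post 79 [[68.25582569 -3.04236523]
 [70.62845812  0.37246596]
 [74.12755675  4.52853049]]
knob top z [79.80653645 80.29396306 80.6947723 ]
```

View pics/w8.png

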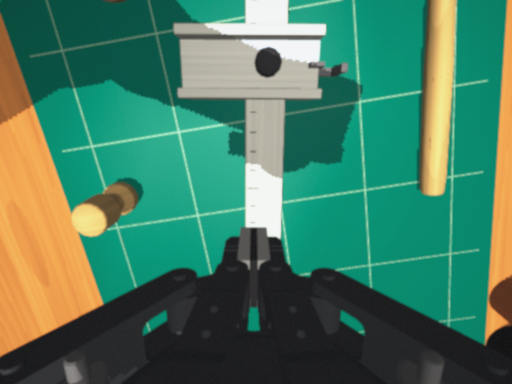

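The stop's rib at (318,65) lines up with the index post at (340,70). The stop is at 0.7 mm against the post at 0.4–0.7, and the knob top is at 80.3 mm, so the pin is 1–2 mm up. It is seated, and the tool is clear.

```bash
python3 -c "
from h import *
print(workorder.finish_job())"
```

```text
the job is handed in; nothing more can be done
None
```

The stop is seated in the keeper's notch, measured within about 1 mm of it with the pin down; the arm is clear and the job is handed in (no verdict came back).

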